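Set the aperture switch under the push-latch cover

TASK

Press the cover of the white control unit at its free end so that it pops fully open, and push the slide switch inside all the way to the end marked with the large ring. Then push the cover down and press it home so that it latches shut again. Use only the fingertips or the outside of the fingers: grasp and lift nothing, and leave the other things where they are.

Things in the scene. Friction and masses are not known exactly. Their poses are not given: they have to be found in the camera images.
- unit: White instrument box fixed on the table, 225 mm (its x) by 160 mm (its y), fixed rim top at z = 60 mm; origin at the centre of its underside, z up. Most of its top is a hinged white cover: hinge towards its +x, free edge towards its -x; behind the hinge a fixed deck, x 59 to 112 mm. Fixed walls round the well under the cover: 14 mm (free-edge end), 12 mm (sides).
- cover (a joint): Cover angle, rad: 0 latched shut, level; 1.35 fully open at its stop; -0.055 pressed in to its stop. Push-push latch: press past -0.05 and let go. If it was latched, a damped spring then swings it fully open in 1 to 2 s if nothing is in the way; if it was open (past 0.1), it returns to about 0 and stays. A press short of -0.02 changes nothing. Pushing it takes 2 to 8 N near the free end.
- cover_press (a point): Press spot on the cover's outer face: a flat grey disc 26 mm across, 132 mm from the hinge axis, 20 mm from the free edge, mid-width; moves with the cover. z axis: outward normal; x towards the hinge. Cover plate 150 long, 130 wide, 10 mm thick; shut, its face is at z = 68.5 mm, 8.5 mm proud of the rim. Pressed to its stop, the spot sinks 7.3 mm.
- cover_hinge (a point): Middle of the hinge axis, at (57.5, 0, 63.5) mm in the unit's frame, in the mid-plane of the cover plate; the axis is the unit's y. At angle q a point at distance r along the plate lies r*cos(q) towards the unit's -x and r*sin(q) up from here; the outer face is 5 mm off that mid-plane.
- well (a point): Centre of the well floor under the cover, at (-19.5, 0, 30) mm in the unit's frame. The well measures 157 mm (unit x) by 135 mm (unit y), flat floor 30 mm below the rim. Printed on the floor, at unit x = -50 mm: a large black ring (22 mm across) at y = +52 mm and a small black dot (6 mm) at y = -36 mm, at the two ends of the switch's slot.
- slide_top (a point): Centre of the top of the slide switch's knob, a ribbed black block 26 mm (unit x) by 14 mm (unit y) rising 20 mm from the well floor (top at z = 50 mm), at x = -50 mm in the unit's frame; at joint value 0 its centre is at y = -10 mm, at 0.032 at y = +22 mm.
- slide (a joint): Travel of the slide switch under the cover, m: 0 at the small-dot end, 0.032 at its stop at the large-ring end; it moves along the unit's +y, stays where it is left, and takes about 1.5 N to push.
- objective: Bystander: a steel microscope objective, a stepped cylinder 33 mm wide and 58 mm tall, standing on the table beside the unit. Origin at the middle of its underside.
- jar: Bystander: a closed amber glass jar with a white cap, 40 mm wide and 55 mm tall, standing on the table beside the unit. Origin at the middle of its underside.
- cell: Bystander: a flat aluminium filter ring, 32 mm across and 8 mm tall, lying on the unit's fixed rear deck behind the hinge. Origin at the middle of its underside.
- gauge: Bystander: a dark steel gauge block 35 x 20 x 30 mm standing on the table off the free-edge end of the unit. Origin at the middle of its underside.
- tray: Bystander: a small black divided sample tray 75 x 55 x 16 mm lying on the table beside the unit. Origin at the middle of its underside.
- driver: Bystander: a screwdriver 150 mm long lying on the table well to the left. Origin at its underside near the middle of its length.
- dish: Bystander: a shallow glass dish 90 mm across and 16 mm tall lying on the table to the right. Origin at the middle of its underside.

How it is judged:
On the way, in this order (a step that is already met when the one before it is completed fails the run):
1. the cover, released by a press, stands open (beyond 1.2 rad) (value of joint cover above 1.2 rad), for 0.2 s.
2. with the cover open, the slide switch is pushed to the large-ring end (within 5 mm of its stop) (value of joint slide above 0.027 m and value of joint cover above 0.8 rad), for 0.2 s.
3. the cover is pressed in below its latched position again (value of joint cover below -0.03 rad).
At the end, for the whole second after the job is handed in: The cover is latched shut and at rest (within 0.03 rad of its latched position), the slide switch is within 5 mm of its stop at the large-ring end, and every bystander is within 25 mm of where it began, the standing ones (objective, jar, gauge block) still upright within 0.3 rad (value of joint cover between -0.03 and 0.03 rad and velocity of joint cover between -0.05 and 0.05 rad/s and value of joint slide above 0.027 m and distance of each of objective, jar, cell, gauge, tray, driver, dish from where it was at the start of the episode below 0.025 m and angle between each of objective, jar, gauge's own z axis and vertical below 0.3 rad); the robot touches nothing.
It fails at once if a bystander is displaced by more than 25 mm, lifted or carried (distance of any of objective, jar, cell, gauge, tray, driver, dish from where it was at the start of the episode above 0.025 m).
It fails at once if the objective, the jar or the gauge block is tipped over (angle between any of objective, jar, gauge's own z axis and vertical above 0.5 rad).
It also fails if it takes over 54 s, if anything falls off the work surface, if the arm or the gripper's body presses on something with over 40 N, if the wrist force passes 120 N, or if a joint passes its speed limit or range.

ROBOT

A 6-joint arm with a two-finger parallel gripper is mounted at the origin on the work surface. World frame = base frame: x ahead of the robot, y to its left, z up, the work surface at z = 0. Lengths are in m, angles in rad, forces in N, time in s.
With the tool pointing down it reaches from about 0.3 to 0.875 m from the base axis. Payload 6.4 kg.
Tool frame: the origin (TCP) lies on the mounting face of the last link; the fingertips stand 173 mm ahead of it and the grasp point (between the pads) lies 155 mm ahead of it (ctrl.tip_reach is the distance from the TCP to the fingertips, in m); z points along the fingers, y is the line along which they close (so a half turn about z gives the same grasp; the last joint's range is limited). The gripper opens to 85 mm and grips with 20 to 120 N. Pads are 22 mm wide; open, the fingers measure 114 mm over their backs; the gripper's body (76 mm by 85 mm) begins 54 mm behind the grasp point. The pads swing forward as they close: fully open they stand 13 mm farther back than shut.
Start: joints at [1.018, 0.181, 1.607, -0, 1.354, -0.206], TCP at [0.195, 0.541, 0.405] pointing down, gripper open.
Joint ranges: [-2.99, 2.99], [-0.89, 2.07], [0.3, 2.58], [-1.14, 4.28], [0, 2.63], [-3.12, 3.12]. Speed limits (rad/s): [2.57, 2.57, 3.01, 3.14, 3.14, 3.14].

INTERFACE

Orientations are given as a unit quaternion [w, x, y, z].
In Python, from bench import ctrl gives the robot as it stands.
- The arm moves only by the shell command python3 -m pendant 'ROWS'. ROWS is JSON, a list that holds one entry, the list of rows, each a list of 7 numbers: the opening, from 0 (shut) to 1 (fully open), then the shift along the tool's x, y, z in mm, then the turn, a rotation vector about the tool's x, y, z in rad. A call has 1 to 5 rows; each row is the pose to reach, as a shift and turn from the pose commanded when the call began, along the tool's axes at that moment; what a row does not reach only later rows make up. A row lasts 1/12 s, in which the tool goes at most 41.7 mm and 7.16 degrees, less where a joint would pass 70% of its speed; a pose out of reach is approached as far as the arm can. A call with a gripper value outside its range is refused whole. The fingers move at their own pace and stop on an object; the grip force is fixed at half the most. Time passes only in rows, so rows that repeat a pose let the fingers close. It gives the time, the measured TCP pose, the force, the opening and the grip force at its end, in the units of the state.
- ctrl.get_obs(): the state, without advancing time (a new reading comes with each control period).
- ctrl.camera(name): name is "scene" or "top" or "wrist"; returns the picture (384x512x3 uint8, red, green, blue); there is no depth.
- ctrl.camera_params(name): a dict with "mtx" (3x3 intrinsics, pixels), "world_from_camera" (4x4, takes a point from camera to world coordinates); the wrist camera has in their place "tool_from_camera" (4x4, takes a point from camera to tool coordinates, whose origin is the TCP and whose axes are the flange's). Camera axes: x right, y down, z forward; pixel columns grow to the right and rows downward; lengths in m; the calibration is good to about 2 mm. The wrist camera is an equidistant fisheye: a pixel r from the principal point sees the ray r / f radians off the axis. A picture is of the moment at which its call begins: read the wrist's pose just before it. camera_params takes no time and is no camera call.
- ctrl.hand_in(): hands the job in; it is judged then, once.
Trained networks look in the newest picture that a camera, given by its name, has taken for a name from the list of things; names that differ only in an ending like _2 or _b are one class to them, and where a whole thing is asked for, a point or a joint stands for the part that bears it (a point fixed in the world has none). Each returns a list of dicts, best first, with "confidence" (0 to 1); they miss things now and then, are a little off and sometimes report something else, mostly with a low value. They report only what shows in the picture. A call takes as long as a camera call.
- ctrl.boxes_of(camera, name): "point" ([column, row] as shares, 0 to 1, of the picture: columns of its width, rows of its height, amid what is visible of it).
The state is a dict: "time_s": time; "q": joint angles; "dq": joint speeds; "joint_efforts": joint torques, N m; "eef_pos": TCP position; "eef_rot": TCP orientation; "wrist_force": force on the tool from outside, world axes, zero at the start; "torque": the same for the moment, N m; "opening": opening from 0.0 (shut) to 1.0 (fully open); "grasp_force": force on a finger pad.
Only numpy, scipy, OpenCV 4.12 (cv2) and the standard library are available. Lean on these libraries where they do the work, as an engineer would, in place of code of your own. Each camera call takes 0.05 s, during which the arm holds its last target. There are 200 camera calls.

## Working session

There is one attempt and no reset: what is moved stays moved. The work goes in short steps, Python scripts to look and compute and a shell command to move; the robot and the scene stay as the last step left them, time stands still between calls to the robot, and variables do not carry over. Pictures are saved under pics/ and viewed, at most 10 in all, crops included, and the job is handed in when it is done.

```bash
mkdir -p pics
cat > h.py <<'E'
import numpy as np, cv2
from bench import ctrl
from scipy.spatial.transform import Rotation as R
def ray(cam,px):
    p=ctrl.camera_params(cam);K=np.array(p["mtx"])
    if cam=="wrist":
        o=ctrl.get_obs();T=np.eye(4);w,x,y,z=o["eef_rot"];T[:3,:3]=R.from_quat([x,y,z,w]).as_matrix();T[:3,3]=o["eef_pos"]
        T=T@np.array(p["tool_from_camera"])
        d=np.array([(px[0]-K[0,2])/K[0,0],(px[1]-K[1,2])/K[1,1]]);r=np.linalg.norm(d)
        v=np.array([*(d/max(r,1e-9)*np.sin(r)),np.cos(r)])
    else:
        T=np.array(p["world_from_camera"]);v=np.linalg.inv(K)@[px[0],px[1],1]
    return T[:3,3],T[:3,:3]@v
def at_z(cam,px,z):
    o,d=ray(cam,px);return o+d*(z-o[2])/d[2]
def save(cam,name):
    im=ctrl.camera(cam);cv2.imwrite("pics/"+name+".png",im[:,:,::-1]);return im
E
python3 - <<'E'
from h import *
o=ctrl.get_obs();print(o["time_s"],o["eef_pos"],o["eef_rot"],ctrl.tip_reach)
a=save("top","top0");b=save("scene","scene0")
for c in("top","scene"):
  for n,z in(("unit",.06),("cover_press",.0685),("cell",.068),("objective",.03),("jar",.03),("gauge",.015),("tray",.008),("driver",.01),("dish",.01)):
    for d in ctrl.boxes_of(c,n)[:2]:
        px=np.array(d["point"])*[512,384];print(c,n,round(d["confidence"],2),px.round(0),at_z(c,px,z).round(3))
E
```

```text
0.0 [0.19527203 0.54054202 0.40377682] [-3.33914842e-04  1.72524089e-01  9.85004900e-01 -8.21400577e-04] 0.1734
top unit 0.78 [279. 194.] [ 0.566 -0.088  0.06 ]
top cover_press 0.58 [288. 196.] [ 0.56  -0.111  0.068]
top jar 0.56 [278. 149.] [ 0.706 -0.09   0.03 ]
top jar 0.25 [312. 160.] [ 0.673 -0.189  0.03 ]
top gauge 0.58 [120. 236.] [0.454 0.359 0.015]
top gauge 0.52 [328. 228.] [ 0.477 -0.233  0.015]
top tray 0.76 [259. 243.] [ 0.433 -0.034  0.008]
top tray 0.33 [280. 197.] [ 0.567 -0.095  0.008]
top driver 0.67 [310. 162.] [ 0.674 -0.188  0.01 ]
top driver 0.62 [119. 234.] [0.46  0.362 0.01 ]
top dish 0.62 [390. 230.] [ 0.47  -0.412  0.01 ]
top dish 0.57 [259. 244.] [ 0.43  -0.034  0.01 ]
scene unit 0.69 [229. 216.] [ 0.585 -0.123  0.06 ]
scene cover_press 0.78 [226. 209.] [ 0.567 -0.111  0.068]
scene cell 0.53 [248. 186.] [0.575 0.002 0.068]
scene cell 0.34 [224. 208.] [ 0.563 -0.111  0.068]
scene objective 0.63 [240. 250.] [ 0.665 -0.191  0.03 ]
scene jar 0.65 [270. 235.] [ 0.708 -0.102  0.03 ]
scene gauge 0.61 [174. 239.] [ 0.477 -0.244  0.015]
scene tray 0.86 [203. 190.] [ 0.432 -0.032  0.008]
scene tray 0.34 [271. 235.] [ 0.703 -0.083  0.008]
scene driver 0.54 [272. 130.] [0.474 0.349 0.01 ]
scene dish 0.8 [140. 277.] [ 0.475 -0.393  0.01 ]
```

View pics/top0.png

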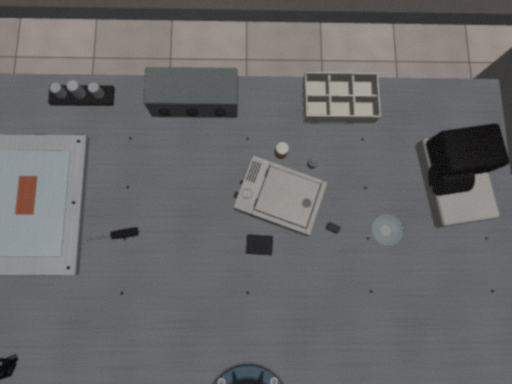

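View pics/scene0.png

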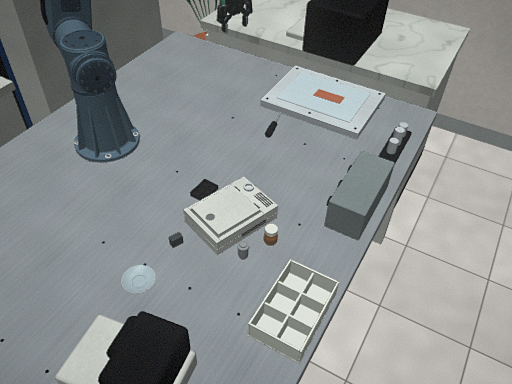

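Top view: the unit has corners at about (253,157), (327,181), (309,234) and (235,209). The grey press disc is at (307,203), and the cell on the deck is at (247,194), so the free edge points to the lower right. The gauge is at (333,228), objective (312,163), jar (282,149) and tray (259,244). In the scene view the disc is at (210,216).

Run:
```python
from h import *
for c,px,z in(("top",(307,203),.0685),("scene",(210,216),.0685),("top",(247,194),.068),("scene",(249,187),.068),("top",(333,228),.03),("top",(312.5,163),.058),("top",(259,244),.016)):
    print(c,px,at_z(c,px,z).round(4))
im=cv2.imread("pics/top0.png");g=cv2.cvtColor(im,cv2.COLOR_BGR2GRAY)[130:260,215:345]
m=(g>135).astype(np.uint8);n,l,s,ce=cv2.connectedComponentsWithStats(cv2.morphologyEx(m,cv2.MORPH_CLOSE,np.ones((3,3))))
k=1+np.argmax(s[1:,4]);cnt=max(cv2.findContours((l==k).astype(np.uint8),0,2)[0],key=cv2.contourArea)
P=cv2.boxPoints(cv2.minAreaRect(cnt))+[215,130];W=np.array([at_z("top",p,.06) for p in P]);print(s[k],P,W.round(4),W.mean(0))
for i in range(4):
    d=W[(i+1)%4]-W[i];print(np.linalg.norm(d),np.degrees(np.arctan2(d[1],d[0])))
```

```text
top (307, 203) [ 0.5403 -0.1647  0.0685]
scene (210, 216) [ 0.5444 -0.157   0.0685]
top (247, 194) [0.5653 0.0012 0.068 ]
scene (249, 187) [0.5794 0.0015 0.068 ]
top (333, 228) [ 0.4747 -0.2431  0.03  ]
top (312.5, 163) [ 0.6571 -0.1854  0.058 ]
top (259, 244) [ 0.4308 -0.0335  0.016 ]
[  20   26   91   78 3578] [[234.04390717 206.6558075 ]
 [252.5920639  155.13313675]
 [327.34420013 182.04389954]
 [308.7960434  233.5665741 ]] [[ 0.5311  0.037   0.06  ]
 [ 0.6789 -0.0148  0.06  ]
 [ 0.6014 -0.2254  0.06  ]
 [ 0.4567 -0.1686  0.06  ]] [ 0.56702551 -0.09297194  0.06      ]
0.1565429673355972 -19.31216442174109
0.22440039527538916 -110.17790821421404
0.15550520371531656 158.5829998328917
0.21867492975050365 70.0988462921255
```

```bash
python3 -c "
from h import *
print(np.array(ctrl.camera_params('wrist')['tool_from_camera']).round(3),ctrl.camera_params('wrist')['mtx'])"
python3 -m pendant '[[[0,-28,-27,0,0,0,0],[0,-56,-54,0,0,0,0],[0,-85,-82,0,0,0,0],[0,-113,-109,0,0,0,0],[0,-141,-136,0,0,0,0]]]'
python3 -m pendant '[[[0,-28,-27,0,0,0,0],[0,-56,-54,0,0,0,0],[0,-85,-82,0,0,0,0],[0,-113,-109,0,0,0,0],[0,-141,-136,0,0,0,0]]]'
```

```text
[[-0.001 -0.952 -0.307  0.079]
 [ 1.    -0.001  0.001 -0.001]
 [-0.001 -0.307  0.952  0.031]
 [ 0.     0.     0.     1.   ]] [[297.31863964   0.         255.2009504 ]
 [  0.         297.31863964 188.54208495]
 [  0.           0.           1.        ]]
time_s: 1.42
eef_pos: [0.282, 0.3634, 0.4047]
eef_rot: [0.0, 0.172, 0.985, 0.0]
wrist_force: [1.5, 0.1, 0.1]
opening: 0.298
grasp_force: 0.0
time_s: 1.83
eef_pos: [0.3685, 0.1874, 0.4051]
eef_rot: [0.001, 0.172, 0.985, 0.0]
wrist_force: [0.7, 0.4, -0.5]
opening: 0.0
grasp_force: 0.0
```

```bash
python3 -m pendant '[[[0,-28,-27,0,0,0,0],[0,-56,-54,0,0,0,0],[0,-85,-82,0,0,0,0],[0,-113,-109,0,0,0,0],[0,-141,-136,0,0,0,0]]]'
python3 -m pendant '[[[0,-28,-27,0,0,0,0],[0,-56,-54,0,0,0,0],[0,-85,-82,0,0,0,0],[0,-113,-109,0,0,0,0],[0,-141,-136,0,0,0,0]]]'
python3 -m pendant '[[[0,0,0,0,0,0,0],[0,0,0,0,0,0,0]]]'
python3 - <<'E'
from h import *
o=ctrl.get_obs();print(o["eef_pos"],o["eef_rot"]);save("wrist","w1");
for n in("cover_press","unit","cell"):
  for d in ctrl.boxes_of("wrist",n)[:2]:
    px=np.array(d["point"])*[512,384];print(n,d["confidence"],px.round(1),at_z("wrist",px,.0685).round(4))
E
```

```text
time_s: 2.25
eef_pos: [0.455, 0.0113, 0.4051]
eef_rot: [0.001, 0.173, 0.985, 0.0]
wrist_force: [-0.1, 1.4, -0.6]
opening: 0.003
grasp_force: 0.0
time_s: 2.67
eef_pos: [0.5415, -0.1646, 0.4047]
eef_rot: [0.0, 0.173, 0.985, 0.0]
wrist_force: [0.3, 0.9, 0.5]
opening: 0.001
grasp_force: 0.0
time_s: 2.83
eef_pos: [0.5412, -0.1644, 0.404]
eef_rot: [-0.001, 0.174, 0.985, 0.0]
wrist_force: [-0.7, 1.6, -1.0]
opening: -0.001
grasp_force: 0.0
[ 0.54120288 -0.16437329  0.40400948] [-5.58552998e-04  1.74030707e-01  9.84740045e-01  2.12935860e-04]
cover_press 0.71 [302.2 166.3] [ 0.5523 -0.1134  0.0685]
unit 0.8 [312.6 162.3] [ 0.552  -0.1011  0.0685]
cell 0.66 [409.5 150.9] [0.5764 0.013  0.0685]
```

View pics/w1.png

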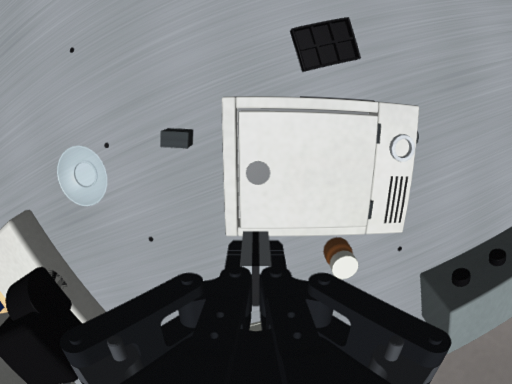

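The wrist view shows the disc at (258,173), the cell at (401,148) on the deck, and the unit's corners at about (222,97), (418,107), (403,234) and (227,236). The gauge is at (177,138), off the free end. The view is already aligned with the unit's axes.

Run:
```python
from h import *
for n,px,z in(("disc",(258,173),.0685),("cell",(401,148),.068),("c++",(418,107),.06),("c-+",(222,97),.06),("c+-",(403,234),.06),("c--",(227,236),.06),("gauge",(177,133),.03),("jar",(344,264),.055)):
    p=at_z("wrist",px,z);d=p-[0.5412,-0.1644,0];a=np.radians(70)
    print(n,p.round(4),"from tip, tool x,y:",(d[:2]@np.array([[-np.sin(a),np.cos(a)],[np.cos(a),np.sin(a)]]).T).round(4))
```

```text
disc [ 0.5437 -0.1596  0.0685] from tip, tool x,y: [-0.0007  0.0054]
cell [0.5698 0.0031 0.068 ] from tip, tool x,y: [0.0304 0.1672]
c++ [0.5323 0.0413 0.06  ] from tip, tool x,y: [0.0787 0.1903]
c-+ [ 0.4555 -0.1677  0.06  ] from tip, tool x,y: [ 0.0794 -0.0324]
c+- [ 0.6844 -0.0106  0.06  ] from tip, tool x,y: [-0.082   0.1935]
c-- [ 0.6057 -0.2205  0.06  ] from tip, tool x,y: [-0.0798 -0.0307]
gauge [ 0.4742 -0.236   0.03  ] from tip, tool x,y: [ 0.0384 -0.0902]
jar [ 0.6992 -0.0961  0.055 ] from tip, tool x,y: [-0.1251  0.1183]
```

```bash
python3 -m pendant '[[[0,0,4,35,0,0,0],[0,0,4,75,0,0,0],[0,0,4,115,0,0,0],[0,0,4,140,0,0,0],[0,0,4,155,0,0,0]]]'
python3 -m pendant '[[[0,0,0,2,0,0,0],[0,0,0,4,0,0,0],[0,0,0,6,0,0,0],[0,0,0,8,0,0,0],[0,0,0,10,0,0,0]]]'
```

```text
time_s: 3.45
eef_pos: [0.5406, -0.1565, 0.2463]
eef_rot: [-0.002, 0.172, 0.985, 0.001]
wrist_force: [-0.7, -0.0, -0.7]
opening: 0.003
grasp_force: 0.0
time_s: 3.87
eef_pos: [0.5431, -0.1589, 0.2415]
eef_rot: [0.002, 0.172, 0.985, -0.0]
wrist_force: [-0.0, 0.7, 3.1]
opening: 0.001
grasp_force: 1.7
```

```bash
python3 -m pendant '[[[0,0,0,2,0,0,0],[0,0,0,4,0,0,0],[0,0,0,5,0,0,0],[0,0,0,6,0,0,0],[0,0,0,6,0,0,0]]]'
```

```text
time_s: 4.28
eef_pos: [0.543, -0.1591, 0.2348]
eef_rot: [0.001, 0.173, 0.985, -0.0]
wrist_force: [1.3, 0.8, 8.7]
opening: 0.001
grasp_force: 3.9
```

```bash
python3 -m pendant '[[[0,0,0,1,0,0,0],[0,0,0,2,0,0,0],[0,0,0,2,0,0,0]]]'
python3 -m pendant '[[[0,0,0,-10,0,0,0],[0,0,-25,-35,0,0,0],[0,0,-60,-50,0,0,0],[0,0,-95,-60,0,0,0],[0,0,-120,-60,0,0,0]]]'
python3 -m pendant '[[[0,0,0,0,0,0,0],[0,0,0,0,0,0,0],[0,0,0,0,0,0,0],[0,0,0,0,0,0,0],[0,0,0,0,0,0,0]]]'
python3 -m pendant '[[[0,0,0,0,0,0,0],[0,0,0,0,0,0,0],[0,0,0,0,0,0,0],[0,0,0,0,0,0,0],[0,0,0,0,0,0,0]]]'
python3 -m pendant '[[[0,0,0,0,0,0,0],[0,0,0,0,0,0,0],[0,0,0,0,0,0,0],[0,0,0,0,0,0,0],[0,0,0,0,0,0,0]]]'
python3 - <<'E'
from h import *
save("wrist","w2")
for n in("slide_top","cover"):
  for d in ctrl.boxes_of("wrist",n)[:2]:
    px=np.array(d["point"])*[512,384];print(n,d["confidence"],px.round(1),at_z("wrist",px,.05).round(4))
E
```

```text
time_s: 4.53
eef_pos: [0.5432, -0.1591, 0.234]
eef_rot: [0.001, 0.172, 0.985, -0.0]
wrist_force: [-2.3, 2.9, 18.5]
opening: 0.001
grasp_force: 8.9
time_s: 4.95
eef_pos: [0.5012, -0.2741, 0.2941]
eef_rot: [0.001, 0.173, 0.985, -0.001]
wrist_force: [0.8, -0.4, 0.3]
opening: -0.0
grasp_force: 0.0
time_s: 5.37
eef_pos: [0.5017, -0.2704, 0.2911]
eef_rot: [-0.001, 0.172, 0.985, 0.0]
wrist_force: [0.4, 0.2, 1.1]
opening: 0.0
grasp_force: 0.0
time_s: 5.78
eef_pos: [0.5016, -0.2715, 0.2917]
eef_rot: [-0.0, 0.172, 0.985, -0.0]
wrist_force: [0.6, -0.3, 0.3]
opening: -0.0
grasp_force: 0.0
time_s: 6.2
eef_pos: [0.5015, -0.2717, 0.2917]
eef_rot: [0.0, 0.173, 0.985, -0.0]
wrist_force: [0.0, 0.1, -0.1]
opening: 0.0
grasp_force: 0.0
slide_top 0.65 [413.6 206.5] [ 0.5518 -0.1484  0.05  ]
slide_top 0.18 [452.3 296.3] [ 0.68  -0.109  0.05 ]
cover 0.86 [505.1 252.5] [ 0.6572 -0.0314  0.05  ]
```

View pics/w2.png

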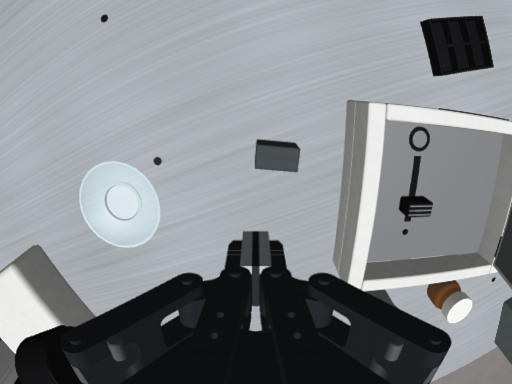

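The cover is up and the well shows: large ring at (419,138), small dot at (405,232), black knob at about (415,206). The ring lies toward tool +x. I'll check these against the unit frame.

Run:
```python
from h import *
a=np.radians(70);M=np.array([[np.cos(a),np.sin(a)],[-np.sin(a),np.cos(a)]])
print(ctrl.get_obs()["time_s"],(M@(np.array(ctrl.get_obs()["eef_pos"][:2])-[.5695,-.0895])).round(4))
for n,px,z in(("ring",(419,138),.03),("dot",(405,232),.03),("knob",(416,205),.05),("c-+",(350,101),.06),("c--",(334,285),.06)):
    p=at_z("wrist",px,z);print(n,p.round(4),(M@(p[:2]-[.5695,-.0895])).round(4))
im=cv2.imread("pics/w2.png")[150:260,360:470];cv2.imwrite("pics/w2c.png",cv2.resize(im,None,fx=5,fy=5,interpolation=cv2.INTER_CUBIC))
```

```text
6.35 [-0.1944  0.0016]
ring [ 0.5024 -0.1217  0.03  ] [-0.0532  0.052 ]
dot [ 0.5865 -0.1519  0.03  ] [-0.0528 -0.0373]
knob [ 0.5513 -0.1458  0.05  ] [-0.0592 -0.0021]
c-+ [ 0.451  -0.1846  0.06  ] [-0.1299  0.0788]
c-- [ 0.5918 -0.2339  0.06  ] [-0.1281 -0.0703]
```

View pics/w2c.png

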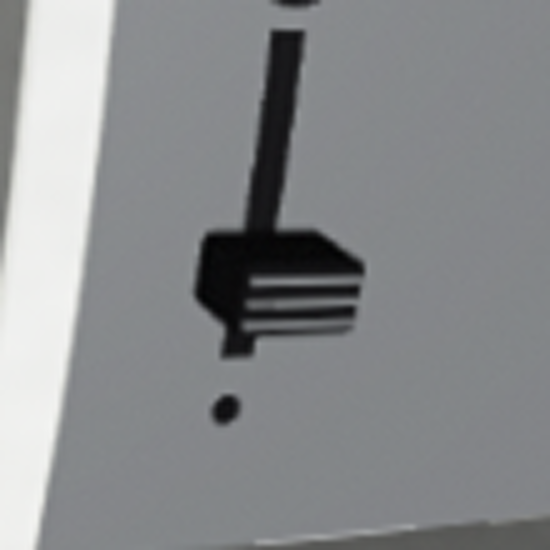

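```bash
python3 -m pendant '[[[0,-10,35,0,0,0,0],[0,-20,70,0,0,0,0],[0,-30,105,0,0,0,0],[0,-40,135,0,0,0,0],[0,-40,143,0,0,0,0]]]'
python3 -m pendant '[[[0,0,0,20,0,0,0],[0,0,0,40,0,0,0],[0,0,0,60,0,0,0],[0,0,0,75,0,0,0],[0,0,0,79,0,0,0]]]'
python3 -m pendant '[[[0,3,0,1,0,0,0],[0,6,0,1,0,0,0],[0,9,0,1,0,0,0],[0,12,0,1,0,0,0],[0,15,0,1,0,0,0]]]'
```

```text
time_s: 6.77
eef_pos: [0.5899, -0.1473, 0.292]
eef_rot: [0.001, 0.171, 0.985, 0.001]
wrist_force: [-0.8, -0.1, 0.5]
opening: 0.001
grasp_force: 0.0
time_s: 7.18
eef_pos: [0.5863, -0.1505, 0.2096]
eef_rot: [-0.002, 0.173, 0.985, 0.001]
wrist_force: [-0.8, 1.0, -0.4]
opening: -0.0
grasp_force: 0.0
time_s: 7.6
eef_pos: [0.5737, -0.1458, 0.2129]
eef_rot: [0.001, 0.173, 0.985, -0.0]
wrist_force: [1.9, 0.3, 1.1]
opening: 0.001
grasp_force: 0.8
```

```bash
python3 -m pendant '[[[0,5,0,0,0,0,0],[0,10,0,0,0,0,0],[0,15,0,0,0,0,0],[0,20,0,0,0,0,0],[0,24,0,0,0,0,0]]]'
python3 -m pendant '[[[0,2,0,0,0,0,0],[0,4,0,0,0,0,0],[0,4,0,0,0,0,0]]]'
```

```text
time_s: 8.02
eef_pos: [0.5506, -0.1372, 0.2119]
eef_rot: [0.0, 0.172, 0.985, -0.0]
wrist_force: [2.2, -0.1, 0.7]
opening: -0.001
grasp_force: 0.8
time_s: 8.27
eef_pos: [0.5478, -0.1363, 0.2119]
eef_rot: [0.002, 0.173, 0.985, -0.0]
wrist_force: [6.6, -0.9, -2.4]
opening: 0.004
grasp_force: 2.8
```

```bash
python3 -m pendant '[[[0,1,0,0,0,0,0],[0,2,0,0,0,0,0],[0,2,0,0,0,0,0]]]'
python3 -m pendant '[[[0,-8,0,0,0,0,0],[0,-10,0,-30,0,0,0],[0,-10,0,-70,0,0,0],[0,-10,-20,-110,0,0,0],[0,-10,-40,-140,0,0,0]]]'
python3 - <<'E'
from h import *
print(ctrl.get_obs()["eef_pos"]);save("wrist","w3")
a=np.radians(70);M=np.array([[np.cos(a),np.sin(a)],[-np.sin(a),np.cos(a)]])
for n,z in(("slide_top",.05),("cover_press",.18)):
  for d in ctrl.boxes_of("wrist",n)[:2]:
    px=np.array(d["point"])*[512,384];print(n,d["confidence"],px.round(1),(M@(at_z("wrist",px,z)[:2]-[.5695,-.0895])).round(4))
E
```

```text
time_s: 8.52
eef_pos: [0.5471, -0.1361, 0.2122]
eef_rot: [0.003, 0.173, 0.985, -0.001]
wrist_force: [10.8, -2.7, -7.5]
opening: 0.0
grasp_force: 5.8
time_s: 8.93
eef_pos: [0.5412, -0.1757, 0.3534]
eef_rot: [-0.001, 0.171, 0.985, 0.0]
wrist_force: [0.5, -0.9, -0.1]
opening: 0.0
grasp_force: 0.0
[ 0.54118236 -0.17570489  0.35335683]
cover_press 0.68 [437.3 208.4] [0.0154 0.0147]
```

View pics/w3.png

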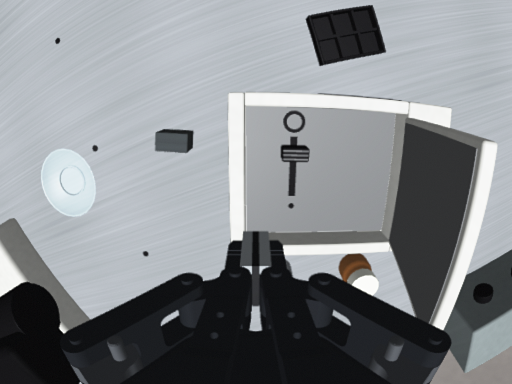

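The knob, at (295,154), now sits beside the ring at (294,121). The cover stands open on the right, with its free edge at about x=485. Next I'll go over the cover and down behind it.

```bash
python3 - <<'E'
from h import *
a=np.radians(70);M=np.array([[np.cos(a),np.sin(a)],[-np.sin(a),np.cos(a)]])
print("knob",(M@(at_z("wrist",(295,155),.05)[:2]-[.5695,-.0895])).round(4))
E
python3 -m pendant '[[[0,0,0,-30,0,0,0],[0,0,0,-60,0,0,0],[0,2,10,-75,0,0,0],[0,3,40,-75,0,0,0],[0,3,80,-75,0,0,0]]]'
python3 -m pendant '[[[0,0,30,0,0,0,0],[0,0,60,0,0,0,0],[0,0,80,0,0,0,0],[0,0,86,0,0,0,0],[0,0,86,0,0,0,0]]]'
python3 -m pendant '[[[0,0,0,20,0,0,0],[0,0,0,40,0,0,0],[0,0,0,60,0,0,0],[0,0,0,72,0,0,0],[0,0,0,75,0,0,0]]]'
```

```text
knob [-0.056   0.0178]
time_s: 9.5
eef_pos: [0.5653, -0.1009, 0.4263]
eef_rot: [-0.001, 0.174, 0.985, -0.0]
wrist_force: [1.4, 0.0, -0.3]
opening: -0.003
grasp_force: 0.0
time_s: 9.92
eef_pos: [0.5947, -0.0174, 0.4246]
eef_rot: [-0.002, 0.171, 0.985, 0.0]
wrist_force: [0.4, -0.7, 0.6]
opening: -0.001
grasp_force: 0.0
time_s: 10.33
eef_pos: [0.5936, -0.0201, 0.3481]
eef_rot: [-0.003, 0.173, 0.985, 0.0]
wrist_force: [-0.9, -0.6, -0.1]
opening: 0.003
grasp_force: 0.0
```

```bash
python3 -m pendant '[[[0,0,-12,0,0,0,0],[0,0,-21,0,0,0,0],[0,0,-31,1,0,0,0],[0,0,-40,3,0,0,0],[0,0,-50,6,0,0,0]]]'
python3 -m pendant '[[[0,0,-6,2,0,0,0],[0,0,-11,4,0,0,0],[0,0,-17,7,0,0,0],[0,0,-22,9,0,0,0],[0,0,-27,12,0,0,0]]]'
```

```text
time_s: 10.75
eef_pos: [0.5779, -0.0674, 0.3471]
eef_rot: [0.001, 0.173, 0.985, 0.0]
wrist_force: [0.8, 2.7, 1.1]
opening: 0.003
grasp_force: 1.6
time_s: 11.17
eef_pos: [0.5687, -0.0921, 0.3336]
eef_rot: [0.0, 0.172, 0.985, 0.0]
wrist_force: [3.2, 2.5, 1.7]
opening: -0.001
grasp_force: 1.5
```

```bash
python3 -m pendant '[[[0,0,-5,3,0,0,0],[0,0,-11,7,0,0,0],[0,0,-16,11,0,0,0],[0,0,-21,15,0,0,0],[0,0,-25,19,0,0,0]]]'
python3 -m pendant '[[[0,0,-4,4,0,0,0],[0,0,-8,8,0,0,0],[0,0,-11,12,0,0,0],[0,0,-15,16,0,0,0],[0,0,-18,20,0,0,0]]]'
python3 -m pendant '[[[0,0,-3,5,0,0,0],[0,0,-6,9,0,0,0],[0,0,-8,14,0,0,0],[0,0,-11,19,0,0,0],[0,0,-13,24,0,0,0]]]'
```

```text
time_s: 11.58
eef_pos: [0.5597, -0.1155, 0.3139]
eef_rot: [-0.001, 0.173, 0.985, 0.0]
wrist_force: [1.0, 3.7, 1.3]
opening: 0.004
grasp_force: 1.6
time_s: 12.0
eef_pos: [0.5539, -0.1325, 0.2943]
eef_rot: [-0.0, 0.173, 0.985, -0.0]
wrist_force: [0.5, 3.3, 2.2]
opening: 0.001
grasp_force: 1.6
time_s: 12.42
eef_pos: [0.5496, -0.1447, 0.2703]
eef_rot: [0.0, 0.173, 0.985, -0.0]
wrist_force: [0.9, 2.7, 2.2]
opening: 0.001
grasp_force: 1.7
```

```bash
python3 -m pendant '[[[0,0,-2,6,0,0,0],[0,0,-4,12,0,0,0],[0,0,-6,18,0,0,0],[0,0,-8,24,0,0,0],[0,0,-8,29,0,0,0]]]'
python3 -m pendant '[[[0,0,0,2,0,0,0],[0,0,0,4,0,0,0],[0,0,0,5,0,0,0],[0,0,0,6,0,0,0],[0,0,0,6,0,0,0]]]'
```

```text
time_s: 12.83
eef_pos: [0.5468, -0.1525, 0.2411]
eef_rot: [0.0, 0.173, 0.985, -0.0]
wrist_force: [-0.3, -0.5, 3.9]
opening: 0.003
grasp_force: 2.0
time_s: 13.25
eef_pos: [0.5468, -0.1522, 0.2357]
eef_rot: [-0.0, 0.173, 0.985, -0.0]
wrist_force: [-1.1, -2.0, 2.0]
opening: 0.002
grasp_force: 1.7
```

```bash
python3 -m pendant '[[[0,0,0,1,0,0,0],[0,0,0,2,0,0,0],[0,0,0,3,0,0,0],[0,0,0,3,0,0,0]]]'
```

```text
time_s: 13.58
eef_pos: [0.5471, -0.1522, 0.2345]
eef_rot: [-0.0, 0.172, 0.985, -0.0]
wrist_force: [-7.6, 0.0, 17.8]
opening: -0.006
grasp_force: 8.8
```

```bash
python3 -m pendant '[[[0,0,0,-6,0,0,0],[0,0,0,-14,0,0,0],[0,0,0,-30,0,0,0],[0,0,-20,-60,0,0,0],[0,0,-60,-90,0,0,0]]]'
python3 -m pendant '[[[0,0,-20,-20,0,0,0],[0,0,-20,-20,0,0,0],[0,0,-20,-20,0,0,0],[0,0,-20,-20,0,0,0],[0,0,-20,-20,0,0,0]]]'
python3 -m pendant '[[[0,0,0,0,0,0,0],[0,0,0,0,0,0,0],[0,0,0,0,0,0,0],[0,0,0,0,0,0,0],[0,0,0,0,0,0,0]]]'
python3 - <<'E'
from h import *
save("wrist","w4");o=ctrl.get_obs();print(o["time_s"],o["wrist_force"])
E
```

```text
time_s: 14.0
eef_pos: [0.5289, -0.1997, 0.318]
eef_rot: [-0.001, 0.171, 0.985, 0.001]
wrist_force: [1.6, -0.7, -0.3]
opening: 0.003
grasp_force: 0.0
time_s: 14.42
eef_pos: [0.5217, -0.2195, 0.3359]
eef_rot: [-0.001, 0.172, 0.985, 0.001]
wrist_force: [-0.7, 0.1, -0.6]
opening: 0.004
grasp_force: 0.0
time_s: 14.83
eef_pos: [0.5221, -0.2207, 0.3374]
eef_rot: [-0.0, 0.172, 0.985, 0.0]
wrist_force: [0.0, -0.7, 0.2]
opening: -0.002
grasp_force: 0.0
14.8833 [ 0.11386247 -0.51360042  0.88119276]
```

View pics/w4.png

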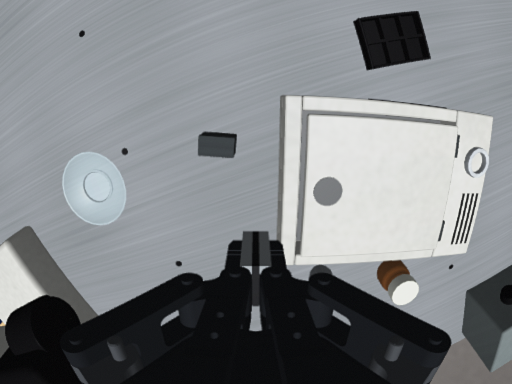

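The cover is shut flat, with the disc at (328,191). The cell (476,162), jar and gauge (217,144) are in place. I'll confirm it stays still, then hand in.

```bash
python3 -m pendant '[[[0,0,0,0,0,0,0],[0,0,0,0,0,0,0],[0,0,0,0,0,0,0],[0,0,0,0,0,0,0],[0,0,0,0,0,0,0]]]' >/dev/null
python3 -m pendant '[[[0,0,0,0,0,0,0],[0,0,0,0,0,0,0],[0,0,0,0,0,0,0],[0,0,0,0,0,0,0],[0,0,0,0,0,0,0]]]'
python3 - <<'E'
from h import *
b=save("wrist","w5").astype(int);a=cv2.imread("pics/w4.png")[:,:,::-1].astype(int)
d=abs(a-b)[90:265,280:500].max(2);print("changed px",(d>40).sum())
p=at_z("wrist",(328,191),.0685);t=np.radians(70);print((np.array([[np.cos(t),np.sin(t)],[-np.sin(t),np.cos(t)]])@(p[:2]-[.5695,-.0895])).round(4))
if (d>40).sum()<150: print(ctrl.hand_in())
E
```

```text
time_s: 15.72
eef_pos: [0.522, -0.2209, 0.3377]
eef_rot: [-0.0, 0.173, 0.985, 0.0]
wrist_force: [0.7, 0.1, -0.4]
opening: -0.001
grasp_force: 0.0
changed px 44
[-0.0775 -0.0005]
the job is handed in; nothing more can be done
None
```

I handed the job in at about 16 s: the cover popped open, the switch was pushed to its stop at the large-ring end, and the cover was pressed shut and stayed shut; every bystander I could see looked undisturbed (fingers hid the objective, driver out of view), and no verdict was shown.

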